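Clear the spent cartridge and seat the sample carousel

ROBOT

A 6-joint arm with a two-finger parallel gripper is mounted at the origin on the work surface. World frame = base frame: x ahead of the robot, y to its left, z up, the work surface at z = 0. Lengths are in m, angles in rad, forces in N, time in s.
With the tool pointing down it reaches from about 0.275 to 0.85 m from the base axis. Payload 19 kg.
Tool frame: the origin (TCP) lies on the centre line of the jaws, within the pads' length; the fingertips stand manip.tip_extent ahead of it and the grasp point (between the pads) is the TCP (manip.tip_extent is the distance from the TCP to the fingertips, in m); x points along the fingers, y is the direction in which the jaws open and shut, and the axes are right-handed (so a half turn about x gives the same grasp; the last joint's range is limited). The gripper opens to 85 mm and grips with 20 to 120 N. Pads are 22 mm wide; open, the fingers measure 114 mm over their backs; the gripper's body (76 mm by 85 mm) begins 54 mm behind the grasp point. The pads swing forward as they close: fully open they stand 13 mm farther back than shut.
Start: joints at [-1.268, 0.15, 1.437, -0, 1.554, -0.134], TCP at [0.243, -0.521, 0.25] pointing down, gripper open.
Joint ranges: [-2.8, 2.8], [-0.68, 2.1], [0.12, 2.68], [-1.39, 4.53], [0.16, 2.79], [-2.81, 2.81]. Speed limits (rad/s): [1.89, 1.89, 2.22, 3.01, 3.01, 3.01].

INTERFACE

Orientations are given as a unit quaternion [x, y, z, w].
In Python, from workcell import manip gives the robot as it stands.
- The arm moves only by the tool send_rows, never from a script. Its argument "increments" is a list of rows, each a list of 3 entries, a list of its own where there are three numbers: the turn, a rotation vector about the world's x, y, z in degrees, then the shift along the world's x, y, z in m, then the opening in per cent of the stroke, from 0 (shut) to 100 (fully open). In form: [[[ax, ay, az], [tx, ty, tz], gripper], ...]. A call has 1 to 12 rows; each row shifts and turns the pose as measured when the row begins; what a row does not reach is not made up. A row lasts 1/10 s, in which the tool goes at most 50 mm and 8.59 degrees, less where a joint would pass 70% of its speed; a pose out of reach is approached as far as the arm can. A call is refused whole if a number of a shift passes 0.05 or a number of a turn 8.59, either way. A call with a gripper value outside its range is refused whole. The fingers move at their own pace and stop on an object; "force" is the grip in N (left out, the last holds). Time passes only in rows, so rows that do not move let the fingers close. It gives the time, the measured TCP pose, the force and the opening at its end, in the units of the state.
- manip.get_obs(): the state, without advancing time (a new reading comes with each control period).
- manip.snapshot(name): name is "scene" or "top" or "wrist"; returns (picture, depth): 384x512x3 uint8, red, green, blue; 384x512 float32, m along the optical axis (not along the pixel's ray), 0 where there is no reading.
- manip.camera_info(name): a dict with "fx", "fy", "cx", "cy" (pixels), "R" (3x3) and "t" (3): a world point X has camera coordinates R X + t. Camera axes: x right, y down, z forward; pixel columns grow to the right and rows downward; lengths in m; the calibration is good to about 2 mm. The wrist camera is an equidistant fisheye: a pixel r from the principal point sees the ray r / f radians off the axis. A picture is of the moment at which its call begins: read the wrist's pose just before it. camera_info takes no time and is no camera call; for the wrist camera it gives the pose at the moment of the call.
- manip.close_job(): hands the job in, once; it reports no verdict.
Trained networks look in the newest picture that a camera, given by its name, has taken for a name from the list of things; names that differ only in an ending like _2 or _b are one class to them, and where a whole thing is asked for, a point or a joint stands for the part that bears it (a point fixed in the world has none). Each returns a list of dicts, best first, with "score" (0 to 1); they miss things now and then, are a little off and sometimes report something else, mostly with a low value. They report only what shows in the picture. A call takes as long as a camera call. They do not tell look-alikes from the thing itself.
- manip.regions_of(query, camera): "pixels" (384x512 bool, what is visible of it) and "rect" ([centre column, centre row, width, height] in pixels, round what is visible of it).
The state is a dict: "t": time; "joints": joint angles; "joint_velocities": joint speeds; "tau": joint torques, N m; "tool_pos": TCP position; "eef_rot": TCP orientation; "force": force on the tool from outside, world axes, zero at the start; "wrist_torque": the same for the moment, N m; "grip_width": finger opening in m.
Only numpy, scipy, OpenCV 4.12 (cv2) and the standard library are available. Lean on these libraries where they do the work, as an engineer would, in place of code of your own. Each camera call takes 0.05 s, during which the arm holds its last target.

TASK

Get the analyser's carousel dock ready for the next run: push the spent blue cartridge along its ledge, without lifting it, until it drops into the waste chute behind. Then fetch the sample carousel from its parking tray and lower it gently (no dropping, no forcing) over the spindle and the red drive pin together until it is fully home, and let go. Leave the bottles, jar, rack, box and beaker as they stand.

Things in the scene. Friction and masses are not known exactly. Their poses are not given: they have to be found in the camera images.
- dock: White fixed dock, 298 x 160 mm, 70 mm high, with a dark deck, left or right of the robot. Origin on the table under the spindle's axis; z up; x runs from the spindle along the ledge to the waste chute (roughly away from the robot). The deck, 70 mm above the table, spans x -80 to +118 mm and y +-80 mm, and carries spindle, drive pin and cartridge.
- spindle (a point): Centre of the spindle's seat: the top of an aluminium collar (48 mm diameter, 12 mm high, so 82 mm above the table) on which the carousel's underside rests when home. From it a steel spindle of 16 mm diameter rises 36 mm (its top 8 mm tapered), to 118 mm above the table. Axes as the dock's.
- drive_pin (a point): Point on the axis of the red drive pin, level with the seat, 40 mm from the spindle's axis on the dock's -x side. The pin has 8 mm diameter and ends 11 mm above this point (top 4 mm tapered), 93 mm above the table.
- chute (a point): Middle of the open waste chute's yellow sloping floor, 20 mm above the table, 165.5 mm from the spindle along the dock's x. Inside it spans dock x 118 to 213 mm, y +-62 mm; its back wall is 90 mm high.
- ledge_end (a point): Middle of the deck's end edge, at deck height (70 mm), 118 mm from the spindle along the dock's x: beyond it the chute. From 66 mm before it up to the edge, two aluminium rails 8 mm high, 104 mm apart, guide the cartridge.
- cartridge_center (a point): Centre of the spent cartridge, a loose blue block 50 mm (its x) by 90 mm (its y) by 30 mm high, about 0.15 kg, three white discs on top. It lies on the deck between the rails, nearly square to the dock, centre 77 to 89 mm from the spindle along the dock's x, where it blocks the carousel. It slides with ordinary friction and tips off once its centre passes the deck's end.
- carousel_center (a point): Centre, 28.5 mm above the underside, of the loose sample carousel (about 0.35 kg): a pale eight-sided plate 144 mm across flats, 12 mm thick, with a green square grip hub in its middle, 44 x 44 mm, 45 mm high above the plate (top 57 mm above the underside), sides along the carousel's x and y. z is up. Home, its axes match the dock's.
- carousel_bore (a point): Centre of the bore at the carousel's underside. The bore, 19 mm diameter, runs right up through plate and hub. Axes as the carousel's.
- carousel_pin_hole (a point): Centre, at the underside, of the 12 mm through hole for the drive pin, 40 mm from the bore on the carousel's -x side; red marks outside it on the plate and on that side of the hub's top.
- tray: Fixed beige parking tray with dark top, 260 x 160 mm, 30 mm high, on the side of the robot opposite the dock; it spans x -80 to +180 mm and y +-80 mm of its origin, which lies on the table. The carousel lies flat near its origin, the jar stands near its +x end.
- jar_mid (a point): Middle of a jar with blue cap, 48 mm diameter, 55 mm high, on the tray beyond the carousel: leave alone.
- wash_bottle_mid (a point): Middle of a white bottle with red cap, 58 mm diameter, 170 mm high, upright between dock and tray: leave alone.
- amber_bottle_mid (a point): Middle of an amber bottle with black cap, 60 mm diameter, 150 mm high, upright between dock and tray, further out: leave alone.
- tube_rack_mid (a point): 35 mm above the underside of a grey tube rack, 70 x 140 mm, 90 mm high with its tubes, at the left or right side: leave alone.
- tip_box_mid (a point): Middle of a blue pipette-tip box, 90 x 130 mm, 67 mm high, at the left or right side: leave alone.
- beaker_mid (a point): Middle of a glass beaker, 76 mm diameter, 90 mm high, at the far edge of the work area: leave alone.
- cartridge: The same cartridge; origin at the centre of its underside, axes as at its centre.
- carousel: The same carousel; origin at the bore's centre on its underside, axes as at its centre. Eight sample cups (15 mm diameter, 12 mm high) stand on the plate 63 mm from the axis at 22.5, 67.5, ... degrees from x.
Mind the look-alikes: they are no part of the job. Of the things shaped like the cartridge, the blue one is meant.

How it is judged:
By the outcome, as a careful person would: the job done as asked, in the order asked, and still so for the second after the job is handed in, with the robot touching nothing.
It also fails if it takes over 67 s, if anything falls off the work surface, if the arm or the gripper's body presses on something with over 40 N, if the wrist force passes 120 N, or if a joint passes its speed limit or range.

## Working session

There is one attempt and no reset: what is moved stays moved. The work goes in short steps, Python scripts to look and compute and a tool call to move; the robot and the scene stay as the last step left them, time stands still between calls to the robot, and variables do not carry over. Pictures are saved under pics/ and viewed, and the job is handed in when it is done.

Besides the shell and the picture viewer there is one more tool, called by a JSON object that holds its "op" and its "data", one argument or row to a line. send_rows: Moves the arm, as the interface text tells. Its arguments: {"type":"object","properties":{"increments":{"type":"array"},"force":{"type":"number"}},"required":["increments"]}

```bash
mkdir -p pics; ls; cat > h.py <<'E'
import numpy as np, cv2
from workcell import manip
def save(n,im): cv2.imwrite('pics/'+n+'.png', cv2.cvtColor(im,cv2.COLOR_RGB2BGR))
E
python3 - <<'E'
from h import *
o=manip.get_obs()
for k,v in o.items(): print(k,np.round(v,4))
print(manip.tip_extent)
for c in ['scene','top','wrist']:
    im,d=manip.snapshot(c); save(c+'0',im); np.savez('pics/'+c+'0.npz',im=im,d=d,**{k:v for k,v in manip.camera_info(c).items()})
    i=manip.camera_info(c); print(c,{k:np.round(v,3).tolist() for k,v in i.items() if not isinstance(v,str)})
E
```

```text
pics
t 0.0
joints [-1.268   0.151   1.438   0.      1.5538 -0.134 ]
joint_velocities [-0.0006  0.0008  0.0011 -0.0009 -0.0007  0.0005]
tau [ 2.00000e-03 -7.13071e+01 -5.70850e+01 -1.00000e-04  9.40000e-03
 -0.00000e+00]
tool_pos [ 0.2432 -0.5208  0.2497]
eef_rot [-0.6903 -0.1536  0.6903 -0.1528]
force [-0.0951  0.8324 -0.1067]
wrist_torque [ 0.0233  0.0556 -0.0448]
grip_width 0.0852
0.019
scene {'fx': 385.023, 'fy': 385.023, 'cx': 257.002, 'cy': 194.625, 'R': [[0.731, 0.682, -0.016], [0.435, -0.483, -0.76], [-0.526, 0.549, -0.649]], 't': [-0.412, -0.204, 1.625]}
top {'fx': 445.239, 'fy': 445.239, 'cx': 249.577, 'cy': 183.865, 'R': [[-0.007, -1.0, 0.012], [-0.988, 0.005, -0.156], [0.156, -0.013, -0.988]], 't': [-0.009, 0.601, 1.633]}
wrist {'fx': 297.319, 'fy': 297.319, 'cx': 258.767, 'cy': 193.508, 'R': [[0.423, -0.906, -0.0], [-0.867, -0.404, 0.292], [-0.265, -0.123, -0.956]], 't': [-0.576, -0.039, 0.38]}
```

View pics/scene0.png

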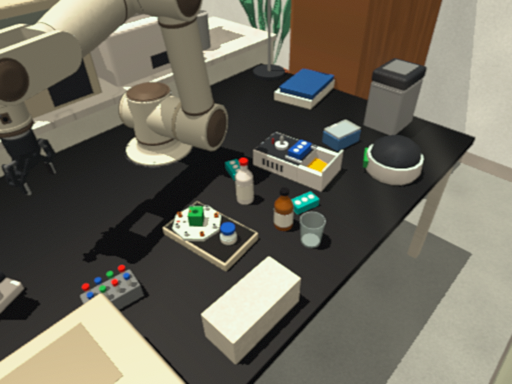

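View pics/top0.png

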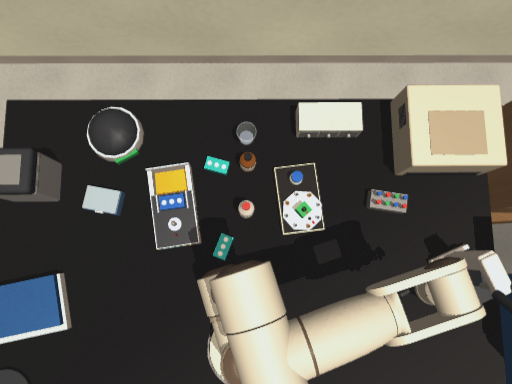

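View pics/wrist0.png

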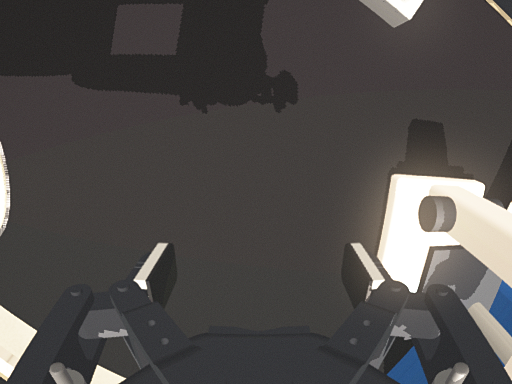

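The top picture shows the dock at about (174,205), with the blue cartridge at (172,201). Two teal look-alikes lie on the table at (217,165) and (223,246). The carousel is at (303,210), with its green hub at (304,209). The cartridge on the deck is the blue one, so it is the one meant. I'll enlarge both areas to confirm.

```bash
python3 - <<'E'
from h import *
z=np.load('pics/top0.npz'); im=z['im']; 
a=cv2.resize(im[150:260,135:235],None,fx=4,fy=4,interpolation=cv2.INTER_CUBIC)
b=cv2.resize(im[150:260,262:342],None,fx=4,fy=4,interpolation=cv2.INTER_CUBIC)
save('crop0',np.hstack([a,b]))
z=np.load('pics/scene0.npz'); im=z['im']; 
a=cv2.resize(im[120:280,150:350],None,fx=4,fy=3.75,interpolation=cv2.INTER_CUBIC)
save('crop1',a)
E
```

```text
(no output)
```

View pics/crop0.png

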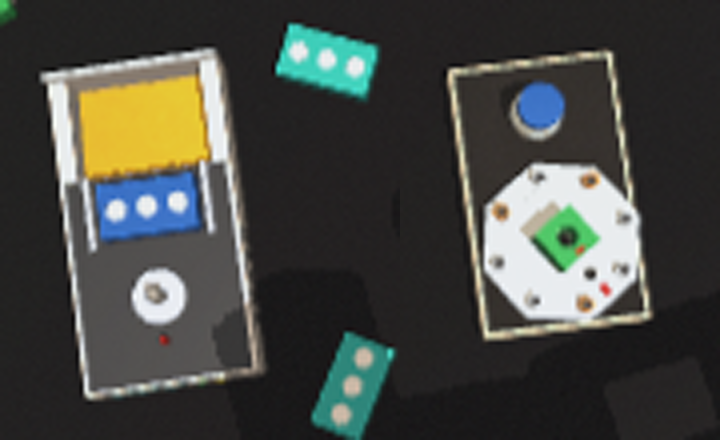

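View pics/crop1.png

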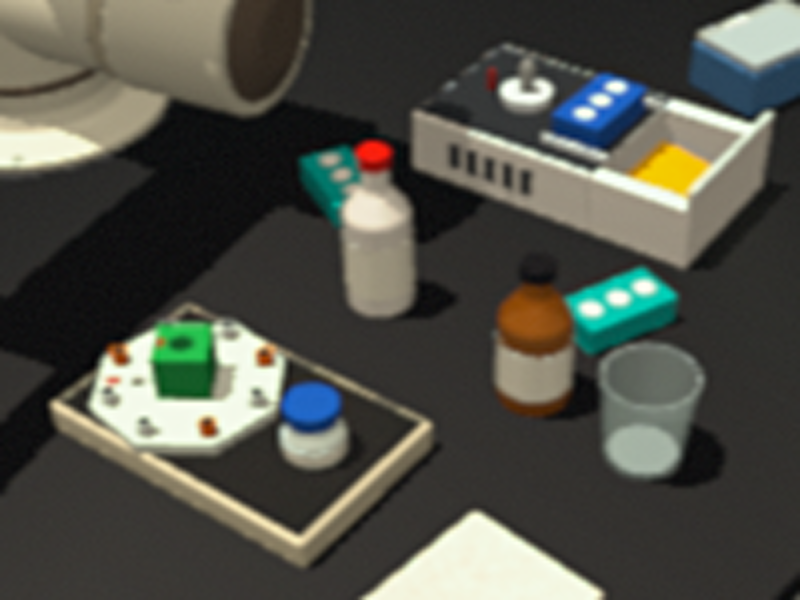

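Confirmed: the blue block between the rails is the cartridge, both teal ones are look-alikes on the table, and the carousel's red marks are on its lower-right side. Next I'll measure from depth.

```bash
cat >> h.py <<'E'
def world(z,mask=None):
    d=z['d']; v,u=np.mgrid[0:384,0:512]
    c=np.stack([(u-z['cx'])/z['fx']*d,(v-z['cy'])/z['fy']*d,d],-1)
    return (c-z['t'])@z['R']
def ray_at(z,u,v,h):
    r=np.array([(u-z['cx'])/z['fx'],(v-z['cy'])/z['fy'],1.])@z['R']; o=-z['t']@z['R']
    return o+r*(h-o[2])/r[2]
E
python3 - <<'E'
from h import *
for cam in ['top','scene']:
    z=np.load(f'pics/{cam}0.npz'); im=z['im'].astype(int); P=world(z)
    hsv=cv2.cvtColor(z['im'],cv2.COLOR_RGB2HSV); H,S,V=[hsv[...,i].astype(int) for i in range(3)]
    def rep(n,m):
        p=P[m&(z['d']>0)]
        if len(p)<3: print(cam,n,len(p));return
        h=np.median(p[:,2]); r=cv2.minAreaRect(p[:,:2].astype(np.float32)*1000)
        print(cam,n,len(p),np.round(p.mean(0),4),'z',np.round(np.percentile(p[:,2],[5,50,95]),3),'rect',np.round(r[0],1),np.round(r[1],1),round(r[2],1))
    ws=(P[...,0]>0.25)&(P[...,0]<0.9)
    rep('blue',ws&(H>100)&(H<125)&(S>150)&(V>90)&(P[...,1]>0.1)&(P[...,1]<0.35)&(P[...,2]>.093)&(P[...,2]<.106))
    rep('yellow',ws&(H>18)&(H<30)&(S>180)&(P[...,1]>0.1))
    rep('green top',ws&(H>50)&(H<75)&(S>130)&(P[...,1]<0.1)&(P[...,2]>.083))
    rep('red',ws&((H<8)|(H>172))&(S>120)&(P[...,2]<0.1)&(P[...,1]>0.1))
    rep('spindle',ws&(P[...,1]>.15)&(P[...,1]<.4)&(P[...,2]>.108)&(P[...,0]<.55))
    rep('redcar',ws&((H<8)|(H>172))&(S>120)&(P[...,1]<0)&(P[...,1]>-.2))
    rep('plate',ws&(S<60)&(V>150)&(abs(P[...,2]-.042)<.006)&(P[...,1]<0.0)&(P[...,1]>-.2))
    rep('capj',ws&(H>100)&(H<125)&(S>120)&(P[...,1]<0.0)&(P[...,1]>-.2))
    rep('deck',ws&(V<110)&(P[...,1]>.15)&(abs(P[...,2]-.07)<.006)&(P[...,1]<.45))
    for n,a in [('bottle',(.05,.15,.1,.2))]:
        pass
    m=ws&(P[...,2]>.1)&(P[...,2]<.2)&(P[...,1]<.15)&(P[...,1]>-.06)
    rep('bottles',m)
E
```

```text
top blue 228 [0.5311 0.271  0.1001] z [0.095 0.1   0.105] rect [531.8 271.5] [48.7 89. ] 7.1
top yellow 642 [0.6163 0.2896 0.0201] z [0.009 0.02  0.031] rect [613.4 288.9] [ 93.  117.9] 9.5
top green top 93 [ 0.5076 -0.2672  0.0882] z [0.083 0.087 0.095] rect [ 522.9 -370.4] [ 50.4 380.8] 7.7
top red 4 [0.4111 0.256  0.089 ] z [0.084 0.09  0.093] rect [411.  255.9] [3.8 2.7] 0.5
top spindle 40 [0.3737 0.2144 0.1552] z [0.108 0.12  0.216] rect [405.  212.5] [333.4  60.8] 24.2
top redcar 18 [ 0.506  -0.0048  0.1681] z [0.163 0.167 0.174] rect [506.5  -5.6] [ 7. 24.] 89.5
top plate 374 [ 0.5045 -0.1691  0.0417] z [0.037 0.041 0.047] rect [ 597.8 -101.5] [337.5 194.9] 1.2
top capj 89 [ 0.6242 -0.1851  0.0829] z [0.075 0.084 0.089] rect [ 628.9 -184.9] [30.  47.4] 88.8
top deck 1327 [0.4572 0.2646 0.0703] z [0.065 0.071 0.075] rect [616.4 315.8] [520.2 175.6] 18.7
top bottles 376 [0.5457 0.0105 0.1341] z [0.102 0.12  0.191] rect [480.2  33.6] [ 96.9 471. ] 73.1
scene blue 133 [0.5372 0.2646 0.0985] z [0.094 0.098 0.102] rect [533.2 270.2] [51.4 92.9] 7.0
scene yellow 146 [0.5901 0.3082 0.
[... 177 characters left out ...]
ed 35 [0.3584 0.197  0.0287] z [-0.003  0.002  0.085] rect [359.5 204.2] [161.4  70.4] 67.9
scene spindle 45 [0.3161 0.1874 0.15  ] z [0.11  0.148 0.199] rect [360.6 207.7] [229.1  18.1] 26.5
scene redcar 38 [ 0.516  -0.0066  0.1594] z [0.156 0.165 0.17 ] rect [604.7  -8.9] [ 13.2 222.2] 88.9
scene plate 355 [ 0.5732 -0.1295  0.0413] z [0.037 0.041 0.046] rect [ 627.7 -105. ] [190.1 400.2] 89.9
scene capj 119 [ 0.6196 -0.1825  0.076 ] z [0.028 0.083 0.086] rect [ 602.1 -172.7] [ 47.7 100.7] 48.3
scene deck 628 [0.4774 0.263  0.07  ] z [0.067 0.07  0.074] rect [625.  318.8] [546.3 175.4] 17.7
scene bottles 1235 [0.4067 0.0236 0.1468] z [0.104 0.147 0.194] rect [486.7  48.5] [164.  462.7] 85.1
```

```bash
python3 - <<'E'
from h import *
from scipy.spatial.transform import Rotation as Ro
o=manip.get_obs(); R=Ro.from_quat(o['eef_rot']).as_matrix(); print(R.round(3))
i=manip.camera_info('wrist'); c=-i['R'].T@i['t']; print('cam',c, 'in tool',R.T@(c-o['tool_pos'])); print('R cam->tool',(R.T@i['R'].T).round(3))
for cam in ['top','scene']:
    z=np.load(f'pics/{cam}0.npz'); P=world(z)
    for q in ['carousel','spindle','wash_bottle_mid','amber_bottle_mid','jar_mid']:
        pass
z=np.load('pics/top0.npz')
# hub top from pixel corners in crop0 (u=262+(x-400)/4, v=150+y/4) 
for n,x,y,h in [('c1',568,204,.087),('c2',600,241,.087),('c3',570,273,.087),('c4',534,239,.087),('bore',568,237,.087),('pinhole',590,273,.042),('mark',605,290,.042)]:
    print(n,ray_at(z,262+(x-400)/4-.4,150+y/4-.4,h).round(4))
for n,x,y,h in [('spindletop',153,291,.118),('collar',160,296,.082),('pintop',165,338,.093)]:
    print(n,ray_at(z,135+x/4-.4,150+y/4-.4,h).round(4))
E
```

```text
[[-0.     0.423 -0.906]
 [ 0.001 -0.906 -0.423]
 [-1.    -0.001 -0.   ]]
cam [ 0.31027205 -0.49043686  0.37408531] in tool [-0.1242385   0.00069572 -0.07367037]
R cam->tool [[-0.001 -0.292  0.956]
 [ 1.    -0.001  0.   ]
 [ 0.     0.956  0.292]]
c1 [ 0.5316 -0.2104  0.087 ]
c2 [ 0.4974 -0.2388  0.087 ]
c3 [ 0.4683 -0.2106  0.087 ]
c4 [ 0.4996 -0.1784  0.087 ]
bore [ 0.5013 -0.2096  0.087 ]
pinhole [ 0.4718 -0.2354  0.042 ]
mark [ 0.4558 -0.249   0.042 ]
spindletop [0.4528 0.2617 0.118 ]
collar [0.4508 0.261  0.082 ]
pintop [0.4123 0.2541 0.093 ]
```

{"op": "send_rows", "data": {
  "increments": [
    [[0,0,8.5],[0.026,0.031,0],50],
    [[0,0,8.5],[0.028,0.034,-0.005],50],
    [[0,0,0],[0.029,0.035,-0.006],50],
    [[0,0,0],[0.029,0.035,-0.006],50],
    [[0,0,0],[0.029,0.035,-0.006],50],
    [[0,0,0],[0.029,0.035,-0.006],50],
    [[0,0,0],[0.029,0.035,-0.006],50],
    [[0,0,0],[0.029,0.035,-0.006],50],
    [[0,0,0],[0.029,0.035,-0.006],50],
    [[0,0,0],[0,0,0],50]
  ]
}}

```text
t: 1.15
tool_pos: [0.5057, -0.1973, 0.1987]
eef_rot: [-0.659, -0.258, 0.659, -0.255]
force: [-0.8, -0.5, 0.4]
grip_width: 0.0425
```

```bash
cat >> h.py <<'E'
def wsnap(name):
    i=manip.camera_info('wrist'); o=manip.get_obs(); im,d=manip.snapshot('wrist'); save(name,im)
    np.savez('pics/'+name+'.npz',im=im,d=d,tp=o['tool_pos'],er=o['eef_rot'],**{k:v for k,v in i.items() if k in('fx','fy','cx','cy','R','t')})
    print('t',o['t'],o['tool_pos'].round(4) if hasattr(o['tool_pos'],'round') else o['tool_pos'],o['eef_rot'])
def wray(z,u,v,h):
    dx=(np.asarray(u,float)-z['cx'])/z['fx']; dy=(np.asarray(v,float)-z['cy'])/z['fy']; r=np.hypot(dx,dy)+1e-12
    s=np.sin(r)/r; c=np.stack([dx*s,dy*s,np.cos(r)],-1)@z['R']; o=-z['t']@z['R']
    return o+c*((h-o[2])/c[...,2])[...,None]
def wproj(z,X):
    c=np.asarray(X,float)@z['R'].T+z['t']; r=np.hypot(c[...,0],c[...,1]); th=np.arctan2(r,c[...,2])
    return np.stack([z['cx']+z['fx']*th*c[...,0]/r, z['cy']+z['fy']*th*c[...,1]/r],-1)
def rectify(z,cx,cy,half,h,n=600,yaw=0):
    # orthographic view of plane z=h, up = +x(yawed), right = -y
    g=np.linspace(half,-half,n); X,Y=np.meshgrid(g,g,indexing='ij')
    c,s=np.cos(yaw),np.sin(yaw)
    W=np.stack([cx+c*X-s*Y, cy+s*X+c*Y, np.full_like(X,h)],-1)
    p=wproj(z,W).astype(np.float32)
    return cv2.remap(z['im'],p[...,0],p[...,1],cv2.INTER_CUBIC)
E
python3 - <<'E'
from h import *
wsnap('w1'); z=np.load('pics/w1.npz')
a=rectify(z,.501,-.209,.09,.087,400); b=rectify(z,.501,-.209,.09,.042,400)
save('w1r',np.hstack([a,b]))
E
```

```text
t 1.15 [ 0.5057 -0.1973  0.1987] [-0.6585703  -0.25768555  0.65936422 -0.25519042]
```

View pics/w1.png

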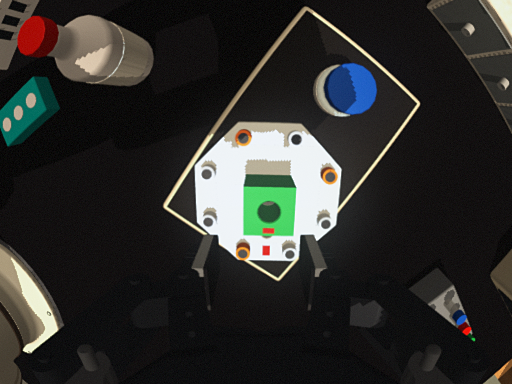

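View pics/w1r.png

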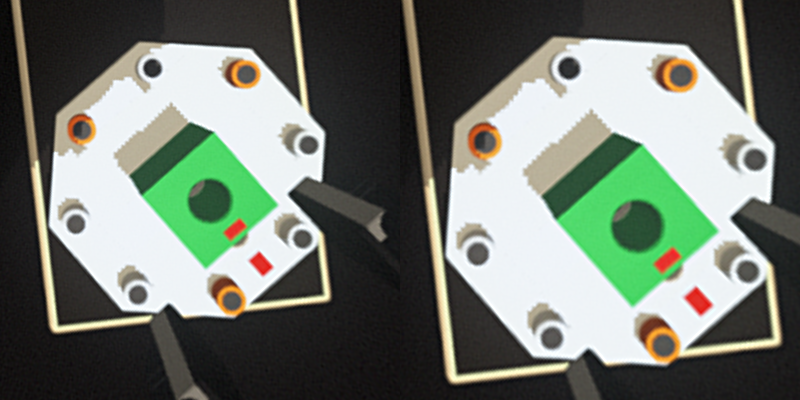

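```bash
cat >> h.py <<'E'
def hub(z,h):
    hsv=cv2.cvtColor(z['im'],cv2.COLOR_RGB2HSV); m=((hsv[...,0]>50)&(hsv[...,0]<80)&(hsv[...,1]>100)&(hsv[...,2]>150)).astype(np.uint8)
    n,l,st,_=cv2.connectedComponentsWithStats(m); k=1+np.argmax(st[1:,4]); m=l==k
    cs,_=cv2.findContours(m.astype(np.uint8),cv2.RETR_EXTERNAL,cv2.CHAIN_APPROX_NONE)
    c=max(cs,key=len)[:,0,:]; W=wray(z,c[:,0],c[:,1],h)
    r=cv2.minAreaRect((W[:,:2]*1000).astype(np.float32)); return r
E
python3 - <<'E'
from h import *
from scipy.spatial.transform import Rotation as Ro
z=np.load('pics/w1.npz'); r=hub(z,.087); print(r)
hsv=cv2.cvtColor(z['im'],cv2.COLOR_RGB2HSV)
m=((hsv[...,0]<8)|(hsv[...,0]>172))&(hsv[...,1]>150); v,u=np.nonzero(m)
for lo,hi,h in [(225,237,.087),(243,258,.042)]:
    k=(v>=lo)&(v<=hi)&(u>255)&(u<280); print('red',k.sum(),wray(z,u[k],v[k],h).mean(0).round(4), u[k].mean(),v[k].mean())
# bore: dark pixels inside hub
g=cv2.cvtColor(z['im'],cv2.COLOR_RGB2GRAY)
sub=(g[195:232,250:290]<110).astype(np.uint8); print(sub.sum())
n,l,st,c=cv2.connectedComponentsWithStats(sub); k=1+np.argmax(st[1:,4]); print(st[k],c[k]+[250,195],wray(z,c[k][0]+250,c[k][1]+195,.087).round(4))
R=Ro.from_quat(z['er']).as_matrix(); print('tool y heading',np.degrees(np.arctan2(R[1,1],R[0,1])))
E
```

```text
((501.0071105957031, -213.78790283203125), (43.79127502441406, 42.81204605102539), 41.563987731933594)
red 49 [ 0.4876 -0.2247  0.087 ] 267.81632653061223 230.24489795918367
red 55 [ 0.4553 -0.2532  0.042 ] 265.56363636363636 249.94545454545454
412
[  7   6  24  22 385] [268.73766234 211.88831169] [ 0.5006 -0.2136  0.087 ]
tool y heading -47.47284327063277
```

{"op": "send_rows", "data": {
  "increments": [
    [[0,0,0],[0,0,0.05],50],
    [[0,0,-7.1],[-0.005,0.034,0.03],50],
    [[0,0,-7.1],[-0.006,0.049,0],50],
    [[0,0,-7.1],[-0.006,0.049,0],50],
    [[0,0,-7.1],[-0.006,0.049,0],50],
    [[0,0,-7.1],[-0.006,0.049,0],50],
    [[0,0,0],[-0.006,0.049,0],50],
    [[0,0,0],[-0.006,0.049,0],50],
    [[0,0,0],[-0.006,0.049,-0.01],50],
    [[0,0,0],[0,0.049,-0.01],50],
    [[0,0,0],[0,0.03,-0.01],50],
    [[0,0,0],[0,0,0],50]
  ]
}}

```text
t: 2.4
tool_pos: [0.4528, 0.2513, 0.2515]
eef_rot: [0.707, 0.041, -0.705, 0.036]
force: [-0.1, -0.8, -0.3]
grip_width: 0.0426
```

```bash
python3 - <<'E'
from h import *
wsnap('w2'); z=np.load('pics/w2.npz')
a=rectify(z,.45,.26,.1,.082,400); b=rectify(z,.45,.26,.1,.118,400)
save('w2r',np.hstack([a,b]))
E
```

```text
t 2.4 [0.4528 0.2513 0.2515] [ 0.70718088  0.04076897 -0.70491487  0.03644338]
```

View pics/w2.png

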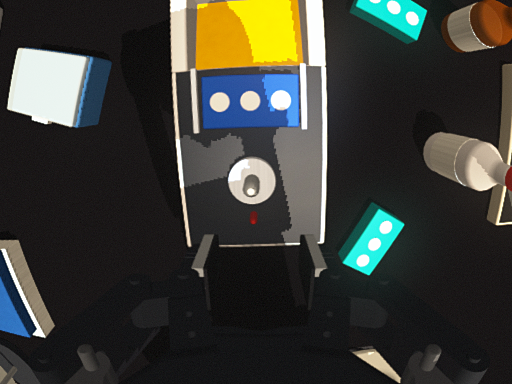

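View pics/w2r.png

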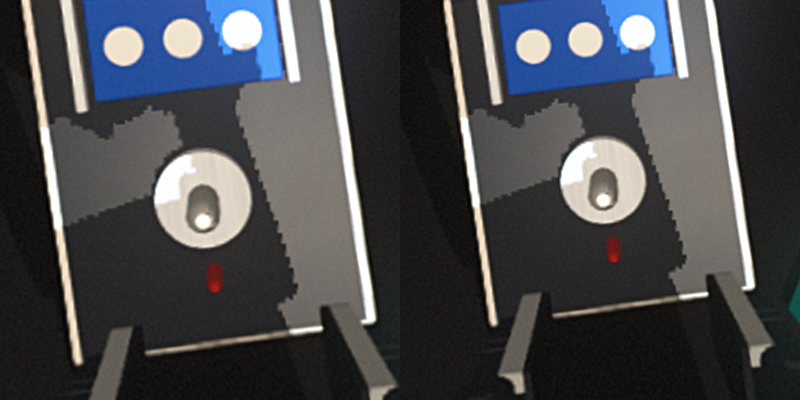

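```bash
python3 - <<'E'
from h import *
z=np.load('pics/w2.npz')
for h in (.07,):
    a=rectify(z,.47,.265,.13,h,780); save('w2s',a)
s=260/779
hsv=cv2.cvtColor(a,cv2.COLOR_RGB2HSV)
m=((hsv[...,0]>105)&(hsv[...,0]<125)&(hsv[...,1]>140)&(hsv[...,2]>80)).astype(np.uint8)
E
```

```text
(no output)
```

View pics/w2s.png

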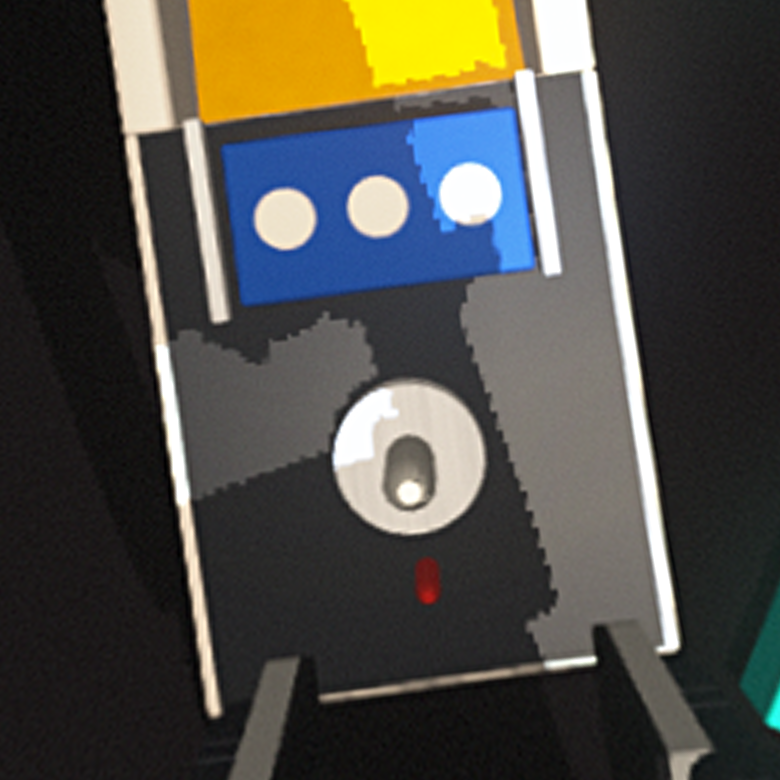

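The wrist picture shows the dock at yaw of about 7.8 degrees, the collar at (251,181), the pin at (253,218) and the cartridge at (250,100) square between its rails. I'll go down behind the cartridge with the fingers half open.

{"op": "send_rows", "data": {
  "increments": [
    [[0,0,1.5],[0.018,0.007,-0.03],50],
    [[0,0,0],[0.018,0.007,-0.04],50],
    [[0,0,0],[0,0,-0.04],50],
    [[0,0,0],[0,0,-0.02],50],
    [[0,0,0],[0,0,0],50]
  ]
}}

```text
t: 2.95
tool_pos: [0.4932, 0.2569, 0.1214]
eef_rot: [0.709, 0.048, -0.702, 0.044]
force: [-0.4, 0.9, 0.5]
grip_width: 0.0427
```

```bash
python3 - <<'E'
from h import *
from scipy.spatial.transform import Rotation as Ro
wsnap('w3'); z=np.load('pics/w3.npz'); print(Ro.from_quat(z['er']).as_matrix().round(4))
E
```

```text
t 2.95 [0.4932 0.2569 0.1214] [ 0.70907252  0.0478945  -0.70212651  0.04405264]
[[ 0.0094  0.1298 -0.9915]
 [ 0.0061 -0.9915 -0.1297]
 [-0.9999 -0.0048 -0.0102]]
```

View pics/w3.png

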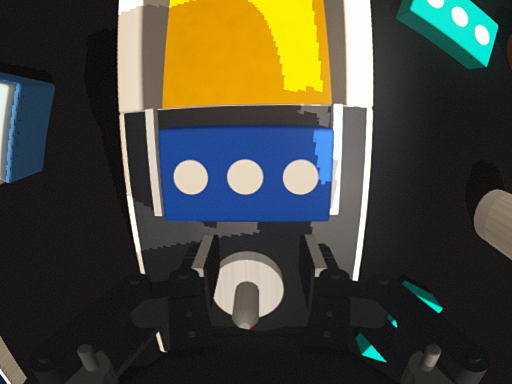

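{"op": "send_rows", "data": {
  "increments": [
    [[-0.35,0.5,0],[-0.005,0.008,0],50],
    [[0,0,0],[0,0,-0.012],50],
    [[0,0,0],[0,0,-0.011],50],
    [[0,0,0],[0,0,0],50]
  ]
}}

```text
t: 3.4
tool_pos: [0.4903, 0.2649, 0.1032]
eef_rot: [0.708, 0.046, -0.703, 0.045]
force: [-0.6, 0.5, 0.7]
grip_width: 0.0426
```

{"op": "send_rows", "data": {
  "increments": [
    [[0,0,0],[0,0,-0.005],50],
    [[0,0,0],[0.008,0.0011,0],50],
    [[0,0,0],[0.008,0.0011,0],50],
    [[0,0,0],[0.008,0.0011,0],50],
    [[0,0,0],[0.008,0.0011,0],50],
    [[0,0,0],[0,0,0],50]
  ]
}}

```text
t: 4.0
tool_pos: [0.5259, 0.2699, 0.0985]
eef_rot: [0.709, 0.046, -0.702, 0.045]
force: [-0.4, -1.0, 0.1]
grip_width: 0.0426
```

```bash
python3 - <<'E'
from h import *
wsnap('w4')
E
```

```text
t 4.0 [0.5259 0.2699 0.0985] [ 0.70877495  0.04610291 -0.70249535  0.04486504]
```

View pics/w4.png

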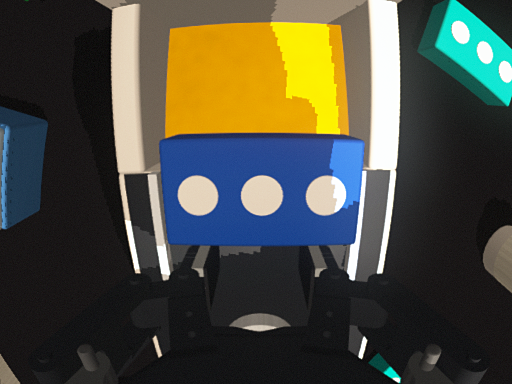

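{"op": "send_rows", "data": {
  "increments": [
    [[0,0,0],[0.006,0.0008,0],50],
    [[0,0,0],[0.006,0.0008,0],50],
    [[0,0,0],[0.006,0.0008,0],50],
    [[0,0,0],[0.006,0.0008,0],50],
    [[0,0,0],[0,0,0],50],
    [[0,0,0],[0,0,0],50]
  ]
}}

```text
t: 4.65
tool_pos: [0.5516, 0.2733, 0.0985]
eef_rot: [0.709, 0.046, -0.702, 0.045]
force: [0.0, 0.8, 0.9]
grip_width: 0.0431
```

```bash
python3 - <<'E'
from h import *
wsnap('w5')
E
```

```text
t 4.65 [0.5516 0.2733 0.0985] [ 0.70879846  0.04612153 -0.70246887  0.04488909]
```

View pics/w5.png

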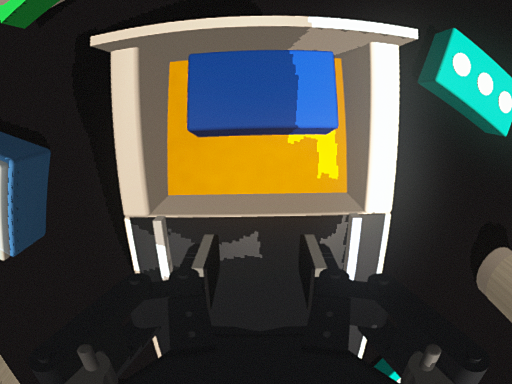

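The picture shows the cartridge lying upside down in the chute at (262,93), clear of the ledge. Next I'll raise the tool and take a careful look at the spindle and pin.

{"op": "send_rows", "data": {
  "increments": [
    [[0,0,0],[0,0,0.045],50],
    [[0,0,0],[-0.015,-0.002,0.045],50],
    [[0,0,0],[-0.045,-0.007,0.01],50],
    [[0,0,0],[-0.035,-0.006,0],50],
    [[0,0,0],[0,0,0],50],
    [[0,0,0],[0,0,0],50]
  ]
}}

```text
t: 5.3
tool_pos: [0.4519, 0.2572, 0.2015]
eef_rot: [0.709, 0.046, -0.703, 0.045]
force: [0.0, -0.6, -0.0]
grip_width: 0.0424
```

```bash
python3 - <<'E'
from h import *
from scipy.spatial.transform import Rotation as Ro
wsnap('w6'); z=np.load('pics/w6.npz'); print(Ro.from_quat(z['er']).as_matrix().round(4))
print(manip.get_obs()['joints'])
E
```

```text
t 5.3 [0.4519 0.2572 0.2015] [ 0.70863671  0.04615565 -0.70263652  0.04478383]
[[ 0.0083  0.1283 -0.9917]
 [ 0.0025 -0.9917 -0.1283]
 [-1.     -0.0014 -0.0086]]
[ 3.69557499e-01  5.30719680e-02  1.64372189e+00 -6.49567199e-04
  1.43656575e+00  1.81182596e+00]
```

View pics/w6.png

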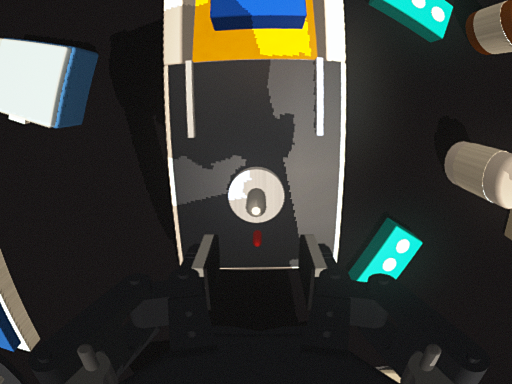

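```bash
cat > fit.py <<'E'
from h import *
def analyse(n,sp=(.4511,.2583)):
    z=np.load(f'pics/{n}.npz'); im=z['im']; g=cv2.cvtColor(im,cv2.COLOR_RGB2GRAY); hsv=cv2.cvtColor(im,cv2.COLOR_RGB2HSV)
    a=rectify(z,*sp,.04,.082,800,np.radians(7.8)); b=rectify(z,*sp,.03,.118,400,np.radians(7.8)); save(n+'c',cv2.resize(a,(600,600)))
    s=80/799
    ga=cv2.GaussianBlur(cv2.cvtColor(a,cv2.COLOR_RGB2GRAY),(9,9),0).astype(float)
    # radial edge search about centre, iterate
    c=np.array([399.5,399.5])
    for it in range(4):
        pts=[]
        for th in np.radians(np.arange(0,360,4)):
            r=np.arange(190,290); x=c[0]+r*np.cos(th); y=c[1]+r*np.sin(th)
            p=cv2.remap(ga.astype(np.float32),x.astype(np.float32)[None],y.astype(np.float32)[None],cv2.INTER_LINEAR)[0]
            d=np.diff(p); k=np.argmin(d)
            if d[k]<-1: pts.append([x[k]+.5*np.cos(th),y[k]+.5*np.sin(th)])
        q=np.array(pts); A=np.c_[2*q,np.ones(len(q))]; sol=np.linalg.lstsq(A,(q**2).sum(1),rcond=None)[0]
        for _ in range(4):
            res=np.hypot(*(q-sol[:2]).T)-np.sqrt(sol[2]+sol[:2]@sol[:2]); k=abs(res)<6+0*res
            if k.sum()>15: sol=np.linalg.lstsq(A[k],(q[k]**2).sum(1),rcond=None)[0]
        c=sol[:2]
    R=np.sqrt(sol[2]+c@c)*s; dx=(399.5-c[1])*s/1000; dy=(399.5-c[0])*s/1000
    cy,sy=np.cos(np.radians(7.8)),np.sin(np.radians(7.8))
    print(n,'collar',(sp[0]+cy*dx-sy*dy).round(5),(sp[1]+sy*dx+cy*dy).round(5),'R mm',R.round(2),len(q),k.sum())
    m=((hsv[...,0]<8)|(hsv[...,0]>172))&(hsv[...,1]>120); m[:150]=0; m[:,:200]=0;m[:,330:]=0
    v,u=np.nonzero(m); 
    if len(v)>3:
        # top of pin = end away from camera nadir ; use both ends
        print('red rows',v.min(),v.max(),'col',u.mean().round(2),'n',len(v))
        ut=u[v>=v.max()-1].mean(); ub=u[v<=v.min()+1].mean()
        print('pin top (.093), near edge',wray(z,ut,v.max()+.5,.093).round(4),' base far?',wray(z,ub,v.min()-.5,.07).round(4))
    return z
if __name__=='__main__':
    import sys; analyse(sys.argv[1])
E
python3 fit.py w6; python3 fit.py w2
python3 - <<'E'
from h import *
z=np.load('pics/w6.npz'); s=180/749
a=rectify(z,.47,.2605,.09,.07,750,np.radians(7.8)); save('w6s',a)
E
```

```text
w6 collar 0.44988 0.25869 R mm 24.2 90 88
red rows 230 325 col 257.31 n 137
pin top (.093), near edge [0.3193 0.2143 0.093 ]  base far? [0.414  0.2531 0.07  ]
w2 collar 0.45013 0.25851 R mm 24.27 90 90
red rows 211 324 col 253.79 n 91
pin top (.093), near edge [0.2756 0.2002 0.093 ]  base far? [0.4143 0.253  0.07  ]
```

View pics/w6s.png

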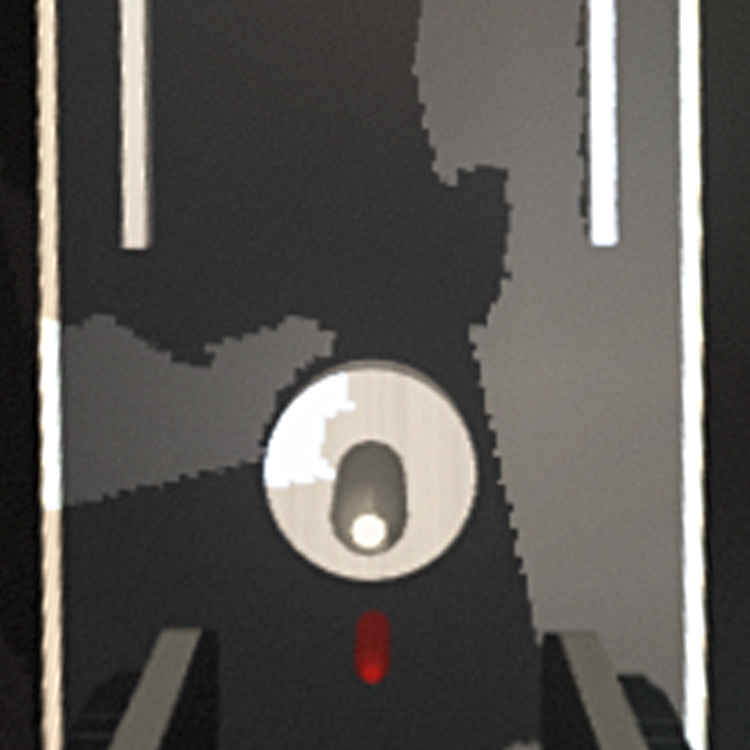

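View pics/w6c.png

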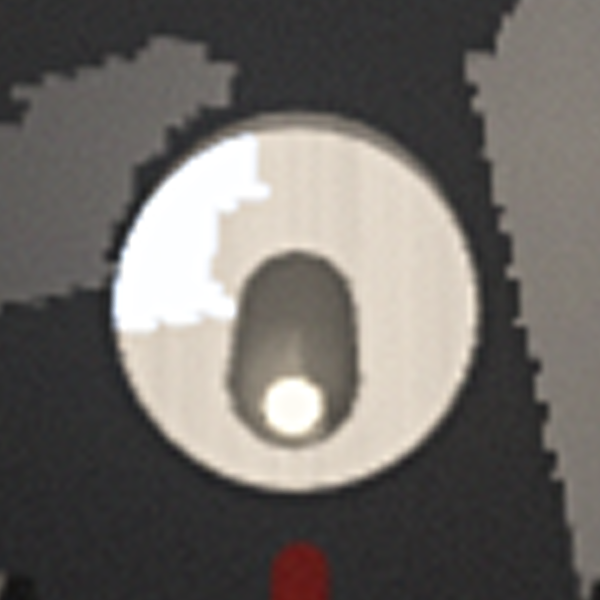

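```bash
python3 - <<'E'
from h import *
for n in ['w6','w2']:
    z=np.load(f'pics/{n}.npz'); 
    a=rectify(z,.4499,.2587,.03,.118,600,np.radians(7.8)); b=rectify(z,.4499-.04*.9905,.2587-.04*.1374,.02,.093,400,np.radians(8)); 
    g=cv2.cvtColor(a,cv2.COLOR_RGB2GRAY); m=(g>225).astype(np.uint8); k,l,st,c=cv2.connectedComponentsWithStats(m)
    for i in range(1,k):
        if st[i,4]>300: print(n,'dot',((299.5-c[i][::-1])*.1).round(2),'mm (dock x,y)',st[i])
    save(n+'t',np.hstack([a,cv2.resize(b,(600,600))])[:, :])
E
python3 -c "
import cv2;a=cv2.imread('pics/w6t.png');cv2.imwrite('pics/w6t2.png',cv2.resize(a,(800,400)))"
```

```text
w6 dot [18.52 11.93] mm (dock x,y) [  100     0   177   219 21664]
w6 dot [-0.11 -0.13] mm (dock x,y) [ 271  271   61   61 2937]
w2 dot [19.64 10.07] mm (dock x,y) [  106     2   199   204 20498]
w2 dot [-0.05 -0.4 ] mm (dock x,y) [ 272  269   64   61 2984]
w2 dot [-10.84  -1.17] mm (dock x,y) [286 404  52   9 356]
```

View pics/w6t2.png

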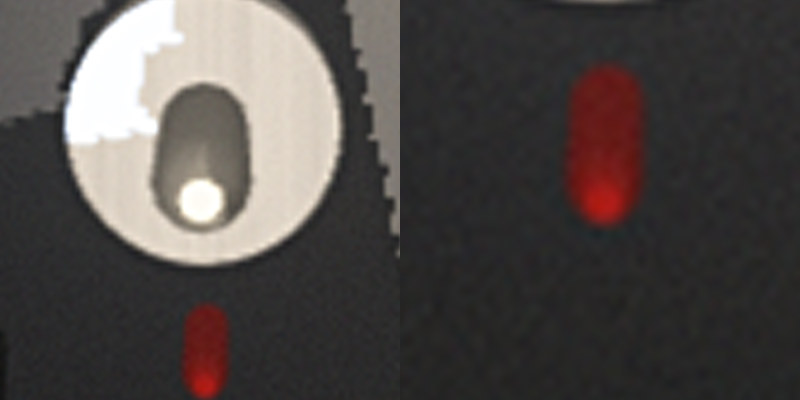

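{"op": "send_rows", "data": {
  "increments": [
    [[-0.15,0.45,0],[0,0,0.05],50],
    [[0,0,0],[0,-0.02,0.03],85],
    [[0,0,7],[0.005,-0.048,0],85],
    [[0,0,7],[0.005,-0.049,0],85],
    [[0,0,7],[0.005,-0.049,0],85],
    [[0,0,7],[0.005,-0.049,0],85],
    [[0,0,6],[0.005,-0.049,0],85],
    [[0,0,0],[0.005,-0.049,0],85],
    [[0,0,0],[0.006,-0.049,-0.01],85],
    [[0,0,0],[0.006,-0.049,-0.02],85],
    [[0,0,0],[0.006,-0.049,-0.04],85],
    [[0,0,0],[0,0,0],85]
  ]
}}

```text
t: 6.55
tool_pos: [0.501, -0.1847, 0.2187]
eef_rot: [-0.661, -0.245, 0.665, -0.246]
force: [-0.1, -0.6, -0.7]
grip_width: 0.0723
```

```bash
cat >> h.py <<'E'
from scipy.spatial.transform import Rotation as Ro
def tool():
    o=manip.get_obs(); R=Ro.from_quat(o['eef_rot']).as_matrix()
    print('t',round(o['t'],2),'pos',np.round(o['tool_pos'],4),'head',np.degrees(np.arctan2(R[1,1],R[0,1])).round(2),'xaxis',R[:,0].round(4),'F',np.round(o['force'],1),'tq',np.round(o['wrist_torque'],2),'w',round(o['grip_width'],4))
E
python3 - <<'E'
from h import *
tool(); wsnap('w7'); z=np.load('pics/w7.npz'); print(hub(z,.087))
E
```

```text
t 6.55 pos [ 0.501  -0.1847  0.2187] head -49.37 xaxis [-0.0043 -0.0042 -1.    ] F [-0.1 -0.6 -0.7] tq [ 0.   -0.01 -0.05] w 0.0723
t 6.55 [ 0.501  -0.1847  0.2187] [-0.66117803 -0.24461482  0.66506373 -0.24636849]
((500.9849853515625, -213.2157745361328), (43.937644958496094, 43.49562454223633), 41.27344512939453)
```

View pics/w7.png

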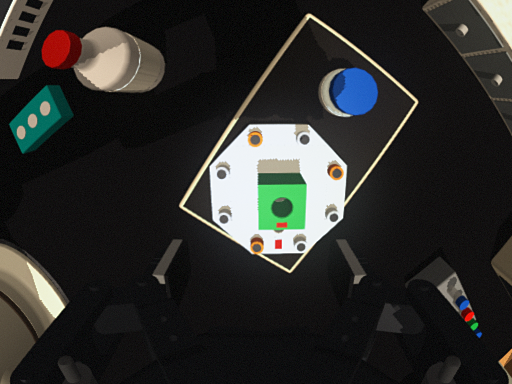

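{"op": "send_rows", "data": {
  "increments": [
    [[0.24,-0.25,0.8],[0,-0.029,0],85],
    [[0,0,0],[0,0,-0.03],85],
    [[0,0,0],[0,0,-0.045],85],
    [[0,0,0],[0,0,-0.03],85],
    [[0,0,0],[0,0,0],85],
    [[0,0,0],[0,0,0],85]
  ]
}}

```text
t: 7.2
tool_pos: [0.5055, -0.212, 0.117]
eef_rot: [0.663, 0.25, -0.659, 0.253]
force: [0.1, -0.3, 0.1]
grip_width: 0.0724
```

```bash
python3 - <<'E'
from h import *
tool(); wsnap('w8'); z=np.load('pics/w8.npz'); print(hub(z,.087))
E
```

```text
t 7.2 pos [ 0.5055 -0.212   0.117 ] head -48.41 xaxis [ 0.0071 -0.0018 -1.    ] F [ 0.1 -0.3  0.1] tq [-0.05  0.02  0.06] w 0.0724
t 7.2 [ 0.5055 -0.212   0.117 ] [ 0.66314298  0.24957268 -0.65892386  0.25253558]
((498.6685485839844, -215.02737426757812), (38.41557693481445, 43.95933532714844), 41.5172233581543)
```

View pics/w8.png

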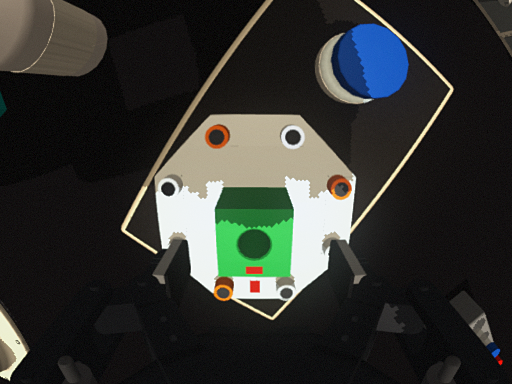

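{"op": "send_rows", "data": {
  "increments": [
    [[0.1,0.4,0],[-0.005,-0.0015,-0.01],85],
    [[0,0,0],[0,0,-0.02],85],
    [[0,0,0],[0,0,-0.008],85],
    [[0,0,0],[0,0,0],85]
  ]
}}

```text
t: 7.65
tool_pos: [0.5021, -0.2144, 0.0828]
eef_rot: [0.662, 0.249, -0.659, 0.253]
force: [-1.1, 0.3, 0.6]
grip_width: 0.0727
```

```bash
python3 - <<'E'
from h import *
tool(); z=np.load('pics/w8.npz')
g=cv2.cvtColor(z['im'],cv2.COLOR_RGB2GRAY)[225:262,232:276]; m=(g<55).astype(np.uint8)
n,l,st,c=cv2.connectedComponentsWithStats(m)
for k in range(1,n):
  if st[k,4]>100: print(st[k],c[k]+[232,225],wray(z,c[k][0]+232,c[k][1]+225,.087).round(4))
E
```

```text
t 7.65 pos [ 0.5021 -0.2144  0.0828] head -48.34 xaxis [ 0.0059 -0.004  -1.    ] F [-1.1  0.3  0.6] tq [-0.01 -0.02 -0.06] w 0.0727
[  7   5  31  26 218] [255.76605505 240.67431193] [ 0.5034 -0.2125  0.087 ]
```

{"op": "send_rows", "data": {
  "increments": [
    [[0.2,0.3,0],[-0.001,0.001,-0.008],85],
    [[0,0,0],[0,0,0],85],
    [[0,0,0],[0,0,0],60],
    [[0,0,0],[0,0,0],40],
    [[0,0,0],[0,0,0],30],
    [[0,0,0],[0,0,0],30],
    [[0,0,0],[0,0,0],30]
  ],
  "force": 50
}}

```text
t: 8.35
tool_pos: [0.5017, -0.2137, 0.0765]
eef_rot: [0.661, 0.251, -0.66, 0.252]
force: [0.0, -0.4, -2.9]
grip_width: 0.0433
```

```bash
python3 - <<'E'
from h import *
tool(); wsnap('w9')
E
```

```text
t 8.35 pos [ 0.5017 -0.2137  0.0765] head -48.34 xaxis [ 0.0021 -0.0014 -1.    ] F [ 0.  -0.4 -2.9] tq [-0.06 -0.11  0.  ] w 0.0433
t 8.35 [ 0.5017 -0.2137  0.0765] [ 0.66140235  0.2507443  -0.66035695  0.2521962 ]
```

View pics/w9.png

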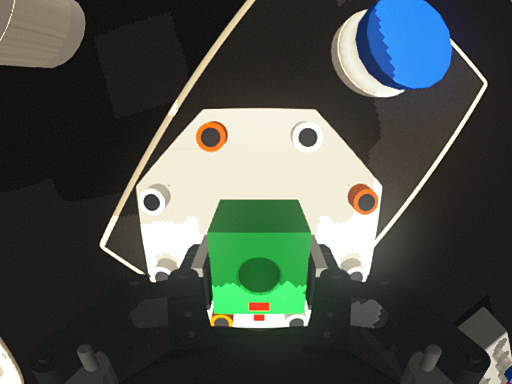

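{"op": "send_rows", "data": {
  "increments": [
    [[0,0,0],[0,0,0.01],30],
    [[0,0,0],[0,0,0.02],30],
    [[0,0,0],[0,0,0.03],30],
    [[0,0,0],[0,0,0.04],30],
    [[0,0,0],[0,0,0.04],30],
    [[0,0,0],[0,0,0.04],30],
    [[0,0,0],[0,0,0.02],30],
    [[0,0,0],[0,0,0],30],
    [[0,0,0],[0,0,0],30]
  ]
}}

```text
t: 9.3
tool_pos: [0.4986, -0.2118, 0.2875]
eef_rot: [0.661, 0.251, -0.661, 0.252]
force: [0.2, 0.5, -4.3]
grip_width: 0.0433
```

```bash
python3 - <<'E'
from h import *
tool(); wsnap('w10')
z=np.load('pics/w10.npz'); np.set_printoptions(suppress=True)
R=Ro.from_quat(z['er']).as_matrix()
a=rectify(z,z['tp'][0],z['tp'][1],.04,z['tp'][2]+.0105,600,np.radians(np.degrees(np.arctan2(R[1,1],R[0,1]))+90)); save('w10r',a)
E
```

```text
t 9.3 pos [ 0.4986 -0.2118  0.2875] head -48.33 xaxis [ 5.e-04 -4.e-04 -1.e+00] F [ 0.2  0.5 -4.3] tq [ 0.04  0.04 -0.05] w 0.0433
t 9.3 [ 0.4986 -0.2118  0.2875] [ 0.66099576  0.25129867 -0.66075645  0.25166346]
```

View pics/w10.png

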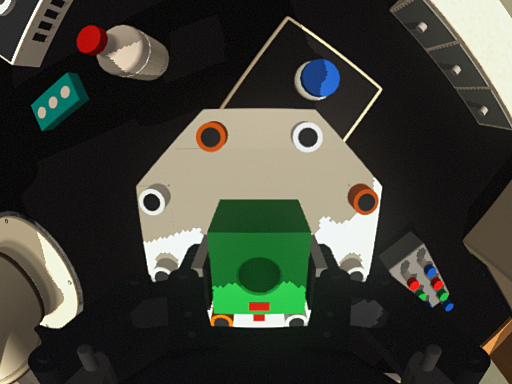

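View pics/w10r.png

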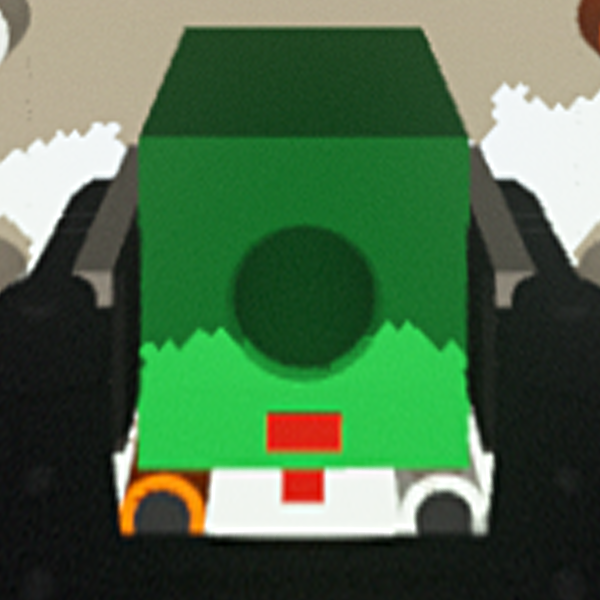

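The carousel is held squarely: the hub is centred at about (259,273) between the pads and its red mark is on the robot side. I'll carry it over, high above the bottles.

{"op": "send_rows", "data": {
  "increments": [
    [[0,0,-4],[-0.002,0.025,0],30],
    [[0,0,-6],[-0.004,0.04,0],30],
    [[0,0,-6],[-0.004,0.045,0],30],
    [[0,0,-6],[-0.005,0.046,0],30],
    [[0,0,-6],[-0.005,0.046,0],30],
    [[0,0,-5],[-0.005,0.046,0],30],
    [[0,0,0],[-0.005,0.046,0],30],
    [[0,0,0],[-0.005,0.046,0],30],
    [[0,0,0],[-0.005,0.046,0],30],
    [[0,0,0],[-0.004,0.04,0],30],
    [[0,0,0],[-0.002,0.025,0],30],
    [[0,0,0],[0,0,0],30]
  ]
}}

```text
t: 10.55
tool_pos: [0.4411, 0.2553, 0.2662]
eef_rot: [-0.697, -0.046, 0.715, -0.041]
force: [-0.9, -1.9, -4.2]
grip_width: 0.0439
```

```bash
python3 -c "
from h import *
tool()"
```

```text
t 10.55 pos [0.4411 0.2553 0.2662] head -82.99 xaxis [-0.0263  0.0048 -0.9996] F [-0.9 -1.9 -4.2] tq [-0.    0.   -0.03] w 0.0439
```

{"op": "send_rows", "data": {
  "increments": [
    [[-0.28,-1.5,1.3],[0.009,0.004,0],30],
    [[0,0,0],[0,0,-0.03],30],
    [[0,0,0],[0,0,-0.03],30],
    [[0,0,0],[0,0,0],30],
    [[0,0,0],[0,0,0],30]
  ]
}}

```text
t: 11.05
tool_pos: [0.4517, 0.2577, 0.2013]
eef_rot: [0.706, 0.051, -0.705, 0.054]
force: [-0.3, 0.0, -2.4]
grip_width: 0.043
```

```bash
python3 -c "
from h import *
tool(); wsnap('w11')"
```

```text
t 11.05 pos [0.4517 0.2577 0.2013] head -81.42 xaxis [ 0.0016 -0.0041 -1.    ] F [-0.3  0.  -2.4] tq [-0.04  0.01 -0.01] w 0.043
t 11.05 [0.4517 0.2577 0.2013] [ 0.70559656  0.05141736 -0.70464991  0.05438979]
```

View pics/w11.png

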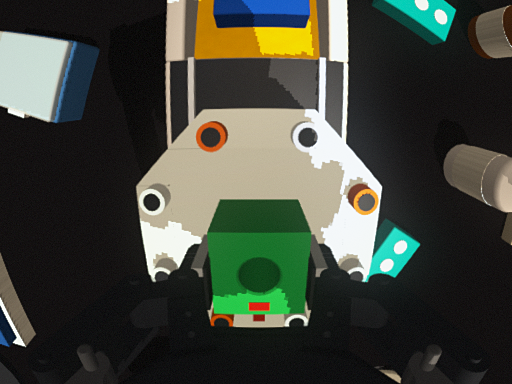

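{"op": "send_rows", "data": {
  "increments": [
    [[0.23,0.1,-0.3],[-0.0015,0.0018,-0.01],30],
    [[0,0,0],[0,0,-0.012],30],
    [[0,0,0],[0,0,0],30],
    [[0,0,0],[0,0,0],30]
  ]
}}

```text
t: 11.5
tool_pos: [0.4513, 0.2594, 0.1802]
eef_rot: [0.707, 0.051, -0.704, 0.05]
force: [-0.6, 1.0, -3.0]
grip_width: 0.0432
```

```bash
python3 -c "
from h import *
tool()"
```

```text
t 11.5 pos [0.4513 0.2594 0.1802] head -81.79 xaxis [ 0.0035  0.0015 -1.    ] F [-0.6  1.  -3. ] tq [ 0.04  0.04 -0.02] w 0.0432
```

{"op": "send_rows", "data": {
  "increments": [
    [[-0.09,0.2,0.1],[-0.0012,0,-0.005],30],
    [[0,0,0],[-0.0003,0,-0.005],30],
    [[0,0,0],[0,0,0],30],
    [[0,0,0],[0,0,0],30]
  ]
}}

```text
t: 11.9
tool_pos: [0.4499, 0.2595, 0.1699]
eef_rot: [0.705, 0.051, -0.705, 0.051]
force: [0.4, 0.3, -3.8]
grip_width: 0.0432
```

```bash
python3 -c "
from h import *
tool()"
```

```text
t 11.9 pos [0.4499 0.2595 0.1699] head -81.66 xaxis [ 6.e-04  0.e+00 -1.e+00] F [ 0.4  0.3 -3.8] tq [-0.05 -0.    0.01] w 0.0432
```

{"op": "send_rows", "data": {
  "increments": [
    [[0,0,0],[0.0002,0,-0.004],30],
    [[0,0,0],[0,0,-0.004],30],
    [[0,0,0],[0,0,-0.003],30],
    [[0,0,0],[0,0,0],30]
  ]
}}

```text
t: 12.3
tool_pos: [0.4501, 0.2595, 0.1581]
eef_rot: [0.706, 0.051, -0.705, 0.051]
force: [-0.6, -0.0, -3.3]
grip_width: 0.0434
```

```bash
python3 -c "
from h import *
tool()"
```

```text
t 12.3 pos [0.4501 0.2595 0.1581] head -81.66 xaxis [ 8.e-04  1.e-04 -1.e+00] F [-0.6 -0.  -3.3] tq [-0.08 -0.01  0.03] w 0.0434
```

{"op": "send_rows", "data": {
  "increments": [
    [[0,0,0],[0,0,-0.004],30],
    [[0,0,0],[0,0,-0.004],30],
    [[0,0,0],[0,0,-0.004],30],
    [[0,0,0],[0,0,0],30]
  ]
}}

```text
t: 12.7
tool_pos: [0.4501, 0.2595, 0.1449]
eef_rot: [0.705, 0.051, -0.705, 0.051]
force: [-0.3, 0.3, -3.7]
grip_width: 0.0435
```

```bash
python3 -c "
from h import *
tool()
wsnap('w12')"
```

```text
t 12.7 pos [0.4501 0.2595 0.1449] head -81.66 xaxis [ 6.e-04  1.e-04 -1.e+00] F [-0.3  0.3 -3.7] tq [ 0.   -0.01  0.03] w 0.0435
t 12.7 [0.4501 0.2595 0.1449] [ 0.70545426  0.05143258 -0.70501369  0.05142642]
```

View pics/w12.png

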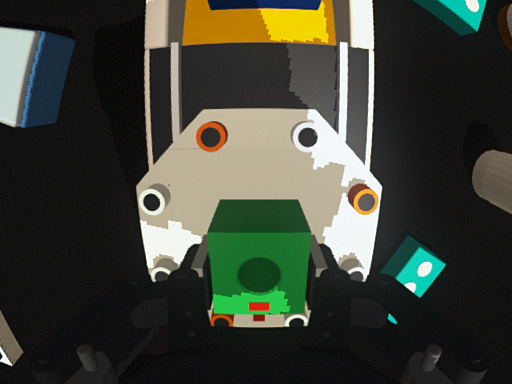

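{"op": "send_rows", "data": {
  "increments": [
    [[0,0,0],[0,0,-0.003],30],
    [[0,0,0],[0,0,-0.002],30],
    [[0,0,0],[0,0,-0.002],30],
    [[0,0,0],[0,0,0],30]
  ]
}}

```text
t: 13.15
tool_pos: [0.4503, 0.2596, 0.1379]
eef_rot: [0.706, 0.051, -0.705, 0.051]
force: [-0.8, -0.1, -4.2]
grip_width: 0.0435
```

```bash
python3 -c "
from h import *
tool()"
```

```text
t 13.15 pos [0.4503 0.2596 0.1379] head -81.66 xaxis [ 1.4e-03  3.0e-04 -1.0e+00] F [-0.8 -0.1 -4.2] tq [ 0.03  0.02 -0.04] w 0.0435
```

{"op": "send_rows", "data": {
  "increments": [
    [[0,0,0],[0,0,-0.002],30],
    [[0,0,0],[0,0,-0.002],30],
    [[0,0,0],[0,0,-0.002],30],
    [[0,0,0],[0,0,0],30]
  ]
}}

```text
t: 13.55
tool_pos: [0.4504, 0.2596, 0.1314]
eef_rot: [0.706, 0.052, -0.705, 0.051]
force: [-0.5, 0.1, -3.8]
grip_width: 0.0436
```

```bash
python3 -c "
from h import *
tool()"
```

```text
t 13.55 pos [0.4504 0.2596 0.1314] head -81.66 xaxis [ 1.5e-03  4.0e-04 -1.0e+00] F [-0.5  0.1 -3.8] tq [-0.01 -0.01 -0.03] w 0.0436
```

Both the spindle and the pin are engaged without force. I'll take the last 3 mm in 1 mm steps until it touches.

{"op": "send_rows", "data": {
  "increments": [
    [[0,0,0],[0,0,-0.001],30],
    [[0,0,0],[0,0,-0.001],30],
    [[0,0,0],[0,0,0],30]
  ]
}}

```text
t: 13.85
tool_pos: [0.4504, 0.2597, 0.1293]
eef_rot: [0.706, 0.052, -0.705, 0.051]
force: [1.1, -0.0, -3.8]
grip_width: 0.0435
```

{"op": "send_rows", "data": {
  "increments": [
    [[0,0,0],[0,0,-0.0007],30],
    [[0,0,0],[0,0,0],30]
  ]
}}

```text
t: 14.05
tool_pos: [0.4505, 0.2597, 0.1287]
eef_rot: [0.706, 0.052, -0.705, 0.051]
force: [-0.5, -0.2, -4.2]
grip_width: 0.0431
```

{"op": "send_rows", "data": {
  "increments": [
    [[0,0,0],[0,0,-0.0006],30],
    [[0,0,0],[0,0,0],30]
  ]
}}

```text
t: 14.25
tool_pos: [0.4507, 0.2598, 0.1287]
eef_rot: [0.706, 0.052, -0.704, 0.051]
force: [-0.4, -0.3, -4.0]
grip_width: 0.0435
```

{"op": "send_rows", "data": {
  "increments": [
    [[0,0,0],[0,0,-0.0006],30],
    [[0,0,0],[0,0,0],30]
  ]
}}

```text
t: 14.45
tool_pos: [0.4508, 0.2598, 0.1286]
eef_rot: [0.706, 0.052, -0.704, 0.051]
force: [0.4, -0.1, -3.0]
grip_width: 0.0434
```

{"op": "send_rows", "data": {
  "increments": [
    [[0,0.15,0],[-0.0004,0,-0.001],30],
    [[0,0,0],[0,0,0],30]
  ]
}}

```text
t: 14.65
tool_pos: [0.451, 0.2599, 0.1286]
eef_rot: [0.706, 0.052, -0.704, 0.051]
force: [-1.5, 0.5, -4.0]
grip_width: 0.0433
```

```bash
python3 -c "
from h import *
tool()"
```

```text
t 14.65 pos [0.451  0.2599 0.1286] head -81.65 xaxis [ 0.0025  0.0013 -1.    ] F [-1.5  0.5 -4. ] tq [-0.04  0.15  0.01] w 0.0433
```

{"op": "send_rows", "data": {
  "increments": [
    [[0,0.15,0],[-0.0005,-0.0003,-0.002],30]
  ]
}}

```text
t: 14.75
tool_pos: [0.4512, 0.2599, 0.1284]
eef_rot: [0.706, 0.052, -0.704, 0.051]
force: [-10.5, -2.2, 44.2]
grip_width: 0.0433
```

```bash
python3 -c "
from h import *
tool();wsnap('w13')"
```

```text
t 14.75 pos [0.4512 0.2599 0.1284] head -81.65 xaxis [ 0.0021  0.0023 -1.    ] F [-10.5  -2.2  44.2] tq [-0.97  1.86 -0.1 ] w 0.0433
t 14.75 [0.4512 0.2599 0.1284] [ 0.70603735  0.05225737 -0.70441766  0.05075616]
```

View pics/w13.png

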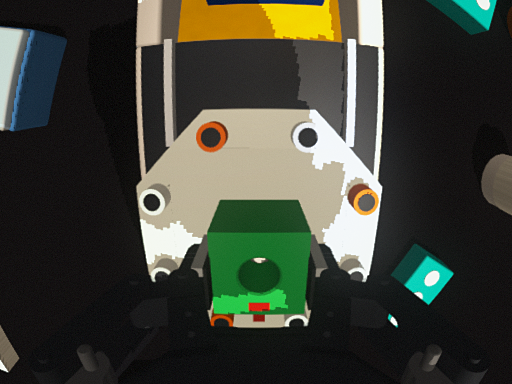

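Contact at TCP z 0.1284, against an expected 0.1285, and the spindle shows in the bore at (259,261). That means it is seated, so I'll relax and let go.

{"op": "send_rows", "data": {
  "increments": [
    [[0,0,0],[0,0,0],30]
  ]
}}

```text
t: 14.9
tool_pos: [0.4511, 0.2599, 0.1288]
eef_rot: [0.706, 0.052, -0.704, 0.051]
force: [-2.4, -0.5, -6.0]
grip_width: 0.0431
```

```bash
python3 -c "
from h import *
tool()"
```

```text
t 14.9 pos [0.4511 0.2599 0.1288] head -81.64 xaxis [ 0.0021  0.0024 -1.    ] F [-2.4 -0.5 -6. ] tq [-0.14  0.43  0.02] w 0.0431
```

{"op": "send_rows", "data": {
  "increments": [
    [[0,0,0],[-0.0003,0,-0.0006],30],
    [[0,0,0],[0,0,0],54],
    [[0,0,0],[0,0,0],58],
    [[0,0,0],[0,0,0],65],
    [[0,0,0],[0,0,0],75],
    [[0,0,0],[0,0,0],75]
  ]
}}

```text
t: 15.5
tool_pos: [0.4511, 0.26, 0.1279]
eef_rot: [0.706, 0.052, -0.704, 0.051]
force: [-0.4, 1.0, -0.2]
grip_width: 0.0638
```

```bash
python3 -c "
from h import *
tool();wsnap('w14')"
```

```text
t 15.5 pos [0.4511 0.26   0.1279] head -81.65 xaxis [ 0.0028  0.0028 -1.    ] F [-0.4  1.  -0.2] tq [0.01 0.01 0.03] w 0.0638
t 15.5 [0.4511 0.26   0.1279] [ 0.70628344  0.0523994  -0.70417251  0.05058742]
```

View pics/w14.png

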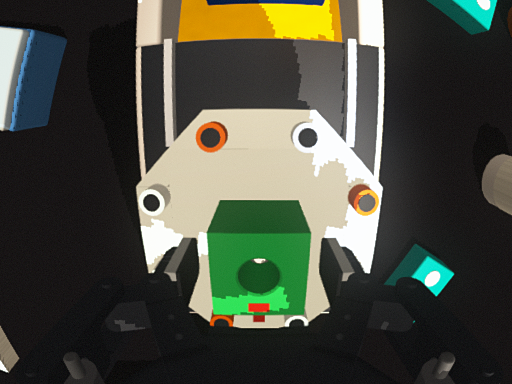

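Released. Next I'll go straight up and check.

{"op": "send_rows", "data": {
  "increments": [
    [[0,0,0],[0,0,0.01],75],
    [[0,0,0],[0,0,0.02],75],
    [[0,0,0],[0,0,0.035],75],
    [[0,0,0],[0,0,0.04],75],
    [[0,0,0],[-0.02,0,0.02],75],
    [[0,0,0],[0,0,0],75],
    [[0,0,0],[0,0,0],75]
  ]
}}

```text
t: 16.25
tool_pos: [0.4297, 0.2595, 0.261]
eef_rot: [0.707, 0.052, -0.704, 0.05]
force: [0.2, -0.3, -0.6]
grip_width: 0.0645
```

```bash
python3 - <<'E'
from h import *
tool();wsnap('w15')
z=np.load('pics/w15.npz'); print('hub',hub(z,.139))
im,d=manip.snapshot('top'); i=manip.camera_info('top'); zt=dict(im=im,d=d,**i)
P=world(zt); m=(abs(P[...,0]-.45)<.11)&(abs(P[...,1]-.26)<.11)
hsv=cv2.cvtColor(im,cv2.COLOR_RGB2HSV)
w=m&(hsv[...,1]<60)&(hsv[...,2]>150)&(P[...,2]<.102)&(P[...,2]>.086)
p=P[w]; 
if len(p)>10:
    A=np.c_[p[:,:2]-[.45,.26],np.ones(len(p))]; s=np.linalg.lstsq(A,p[:,2],rcond=None)[0]; print('plate plane tilt deg',np.degrees(s[:2]).round(2),'z at centre',s[2].round(4),len(p))
# wrist depth plane
zz=z; v,u=np.mgrid[0:384,0:512]
dx=(u-z['cx'])/z['fx'];dy=(v-z['cy'])/z['fy'];r=np.hypot(dx,dy)+1e-9
c=np.stack([dx/r*np.tan(r),dy/r*np.tan(r),np.ones_like(r)],-1)*z['d'][...,None]
Pw=(c-z['t'])@z['R']; h=cv2.cvtColor(z['im'],cv2.COLOR_RGB2HSV)
q=(h[...,1]<60)&(h[...,2]>120)&(np.hypot(Pw[...,0]-.45,Pw[...,1]-.26)<.072)&(Pw[...,2]>.086)&(Pw[...,2]<.1)
p=Pw[q]; 
for _ in range(3):
    A=np.c_[p[:,:2]-[.45,.26],np.ones(len(p))]; s=np.linalg.lstsq(A,p[:,2],rcond=None)[0]; e=p[:,2]-A@s; p=p[abs(e)<2.*e.std()]
print('wrist plate tilt deg',np.degrees(s[:2]).round(2),'z centre',s[2].round(4),len(p))
ims,_=manip.snapshot('scene'); save('s2',cv2.resize(ims[100:280,150:390],(800,600),interpolation=cv2.INTER_CUBIC)); save('t2',cv2.resize(im[90:270,120:360],(800,600),interpolation=cv2.INTER_CUBIC))
E
```

```text
t 16.25 pos [0.4297 0.2595 0.261 ] head -81.66 xaxis [ 0.0034  0.0032 -1.    ] F [ 0.2 -0.3 -0.6] tq [0.01 0.03 0.02] w 0.0645
t 16.25 [0.4297 0.2595 0.261 ] [ 0.70652533  0.05246972 -0.70393722  0.05041108]
hub ((444.2878723144531, 269.529541015625), (32.44432067871094, 20.80950927734375), 8.343706130981445)
plate plane tilt deg [-0.2  -0.01] z at centre 0.094 341
wrist plate tilt deg [-0.04 -0.09] z centre 0.0947 9750
```

View pics/w15.png

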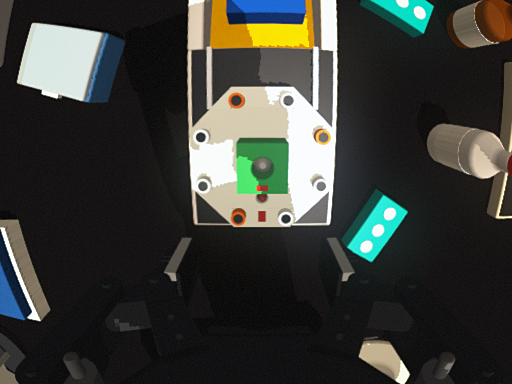

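View pics/s2.png

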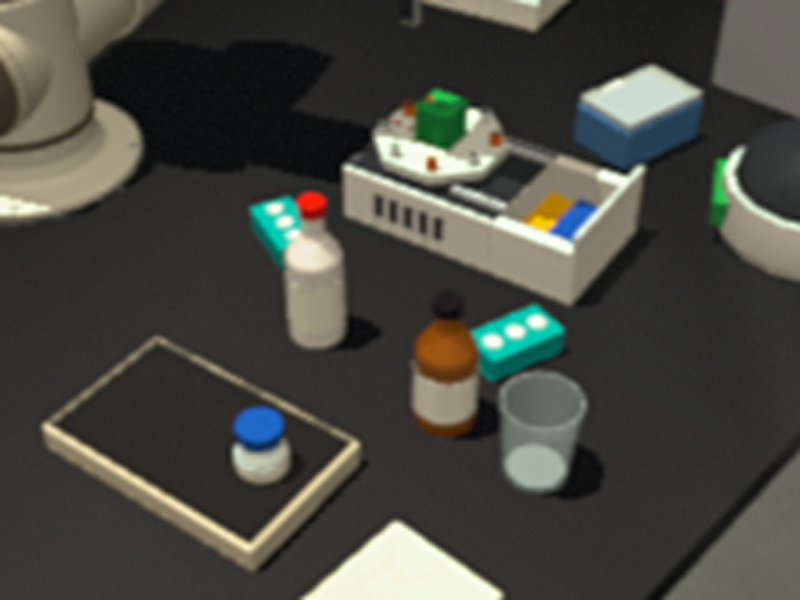

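View pics/t2.png

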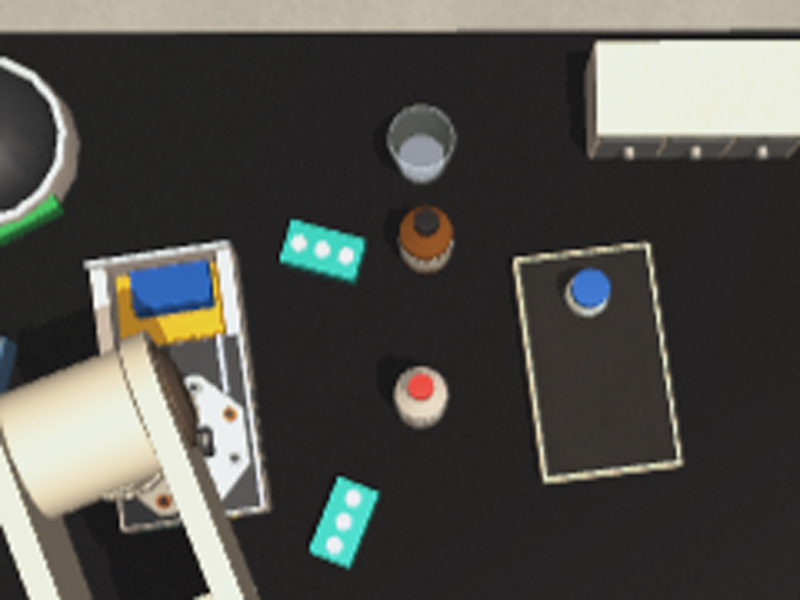

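The carousel is home: level to about 0.1–0.2 degrees, plate top at 94–95 mm (94 expected), the spindle in the bore and the red pin in its hole at (262,198). The cartridge is in the chute, the bottles, jar and beaker stand where they were, and the gripper is clear.

```bash
python3 -c "
from h import *
print(manip.close_job())"
```

```text
the job is handed in; nothing more can be done
None
```

The job is done and handed in at about 16.4 s, and no verdict was reported. I pushed the blue cartridge along its ledge, without lifting it, until it dropped into the waste chute. I then fetched the carousel from its tray, lowered it over the spindle and drive pin together, and let go.

**Last checks that passed:**
- The cartridge lies in the chute.
- The carousel's plate is level to about 0.1–0.2° and its top is 94–94.7 mm above the table (94 expected). The spindle shows in the bore and the red pin in its hole.
- The bottles, jar and beaker look unmoved. The gripper was about 13 cm above its release height and touching nothing.
- The tube rack and tip box were not in my final pictures. The tool never went near them.

**Checks that failed or disagreed:**
- **Seating force:** while confirming contact, the wrist force briefly read about 44 N on one 2 mm step. Smaller steps just before it had shown almost nothing. I relaxed it at once, and it stayed well under the 120 N wrist limit.
- **Carousel position:** the top camera put the carousel about 4 mm off in y from the wrist camera. I used the wrist camera's value.
- **Final hub fit:** the automatic hub fit in the last picture failed because of shadow. I relied on the plate height, its tilt and the pictures instead.

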